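# Pop the wheel controller's fuse tray with the release pin

## Robot

A 6-joint arm with a two-finger parallel gripper is mounted at the origin on the work surface. World frame = base frame: x ahead of the robot, y to its left, z up, the work surface at z = 0. Lengths are in m, angles in degrees, forces in N, time in s.
With the tool pointing down it reaches from about 0.3 to 0.825 m from the base axis. Payload 5.4 kg.
Tool frame: the origin (TCP) lies midway between the tips of the shut fingers; the grasp point (between the pads) lies 19 mm behind it (ctrl.pinch_z is the distance from the TCP to the grasp point, in m); z points along the fingers, x is the direction in which the jaws open and shut, and the axes are right-handed (so a half turn about z gives the same grasp; the last joint's range is limited). The gripper opens to 92 mm and grips with 3 to 60 N. Pads are 20 mm wide; open, the fingers measure 128 mm over their backs; the gripper's body (75 mm by 189 mm) begins 69 mm behind the grasp point.
Start: joints at [62.905, 9.076, 91.501, -0, 79.423, -12.038], TCP at [0.149, 0.555, 0.215] pointing down, gripper open.
Joint ranges: [-166.64, 166.64], [-54.1, 131.32], [10.49, 154.53], [-73.88, 253.88], [9.74, 151.15], [-171.62, 171.62]. Speed limits (degrees/s): [147.25, 147.25, 180, 180, 180, 180].

## Interface

Orientations are given as a 3x3 rotation matrix whose columns are the frame's x, y, z axes.
In Python, from rig import ctrl gives the robot as it stands. The module is installed in compiled form; this text tells all that it offers.
- The arm moves only by the shell command python3 -m jog 'ROWS' [FORCE]. ROWS is JSON, a list of rows, each an object of numbers: "ax", "ay", "az": the turn, a rotation vector about the world's x, y, z in degrees; "tx", "ty", "tz": the shift along the world's x, y, z in cm; "fingers": the opening, from 0 (shut) to 1 (fully open). A call has 1 to 12 rows; each row shifts and turns the commanded pose from where the row before left it; what a row does not reach is not made up. A row lasts 1/10 s, in which the tool goes at most 50 mm and 8.59 degrees, less where a joint would pass 70% of its speed; a pose out of reach is approached as far as the arm can. A call with a gripper value outside its range is refused whole. The fingers move at their own pace and stop on an object; FORCE is the grip in N (left out, the last holds). Time passes only in rows, so rows that do not move let the fingers close. It gives the time, the measured TCP pose, the force and the opening at its end, in the units of the state.
- ctrl.observe(): the state, without advancing time (a new reading comes with each control period).
- ctrl.snapshot(name): name is "scene" or "side" or "wrist"; returns a dict with "color" (420x560x3 uint8, blue, green, red), "fov_y" (degrees; the focal length in pixels is half the picture's height over the tangent of half this angle, whatever the lens; pixels are square), "cx", "cy" (the principal point, pixels), "R" (3x3) and "t" (3): a world point X has camera coordinates R X + t. Camera axes: x right, y down, z forward; pixel columns grow to the right and rows downward; lengths in m; the calibration is good to about 2 mm. The wrist camera is an equidistant fisheye: a pixel r from the principal point sees the ray r / f radians off the axis. A picture is of the moment at which its call begins. There is no depth.
- ctrl.hand_in(): hands the job in, once; it reports no verdict.
Trained networks look in a picture, given as the dict that the camera call returned (one of the last four; its "shot" number tells which), for a name from the list of things; names that differ only in an ending like _2 or _b are one class to them, and where a whole thing is asked for, a point or a joint stands for the part that bears it (a point fixed in the world has none). Each returns a list of dicts, best first, with "score" (0 to 1); they miss things now and then, are a little off and sometimes report something else, mostly with a low value. They report only what shows in the picture. A call takes as long as a camera call. They do not tell look-alikes from the thing itself.
- ctrl.look_for(picture, name): "at" ([x, y, z] in m, in the coordinates of the camera as it stood for that picture, good to about 4 mm: the middle of the surface that is visible of it).
- ctrl.tip_of(picture, name): "at" ([x, y, z] in m, in the coordinates of the camera as it stood for that picture, good to about 4 mm: a listed point, or the origin of a listed thing).
The state is a dict: "time": time; "joint_positions": joint angles; "joint_vel": joint speeds; "tau": joint torques, N m; "tool_pos": TCP position; "ee_rot": TCP orientation; "wrist_force": force on the tool from outside, world axes, zero at the start; "moment": the same for the moment, N m; "finger_gap": opening from 0.0 (shut) to 1.0 (fully open).
Only numpy, scipy, OpenCV 4.12 (cv2) and the standard library are available. Lean on these libraries where they do the work, as an engineer would, in place of code of your own. Each camera call takes 0.05 s, during which the arm holds its last target. There are 200 camera calls.

## Task

The fuse tray of the potter's wheel control unit is held shut by a hidden spring latch. Take the release pin out of its wooden block, push its rod gently down through the small service hole in the top of the unit until the latch lets the tray spring out, then stand the pin back in the hole of its block and let go. The latch is delicate, so feel for it and never lean on it hard, and do not disturb the jar, the mug or the pot.

Things in the scene. Friction and masses are not known exactly. Their poses are not given: they have to be found in the camera images.
- unit: wheel control unit, a fixed grey steel box 160 (x) x 180 (y) x 100 mm high; origin at the centre of its underside, z up; its front, with the tray, faces its -x. On its top: the service hole at x 0, y +40 mm, a black dial (18 mm high, at x +30, y -45) and a rocker switch (5 mm high, at x -40, y -50). More than 20 N of the pin against the unit or its latch counts as breaking it
- hole (a point): centre of the service hole's mouth, level with the unit's top (100 mm above the table); vertical hole 9 mm wide through the 10 mm top plate, countersunk 3 mm deep to 15 mm at the top; axes as the unit. Straight under it is the latch's flat pad, 20 mm across, unseen, at rest anywhere from 20 to 55 mm below the top face (differs each time)
- tray (a joint): how far the fuse tray is out of the unit's front (m): 0 shut, 0.035 fully out. Pushing the latch pad down takes about 3 N to start, 6 N at 5 mm of travel, where the tray is let go, 10 N at 12 mm, a hard stop. The tray then springs out by itself in about 0.3 s and stays out; the latch springs back up. Latched, it cannot be pulled out
- tray_front (a point): centre of the tray's aluminium front panel (78 mm wide, 42 mm high), 31 mm above the table, 35 mm to the unit's -y side of its middle; moves along the unit's -x as the tray comes out, a lip stands 10 mm out of it; keep the place before it free
- pin_grip (a point): middle of the release pin's round wooden handle, where to grasp it: 22 mm thick, reaching 35 mm above and 31 mm below this point; under it a brass collar 28 mm wide, 6 mm thick, then a steel rod 6 mm thick, 85 mm long, its tip 122 mm below this point. z along the pin, handle up; about 80 g; it stands upright in the block, collar on the block's top
- pin_tip (a point): the tip of the pin's rod (slightly pointed), on the pin's axis; z points along the pin to the handle
- block: fixed upright wooden block, 70 x 70 mm, 92 mm high, origin at the centre of its underside; it stands to the left or the right of the unit
- block_hole (a point): centre of the mouth of the block's hole, level with its top (92 mm above the table); vertical through hole 12 mm in diameter, countersunk 3 mm to 18 mm. In it the pin's rod stands with up to 3 mm of play
- jar: bystander: closed white jar, 66 mm in diameter, 110 mm high, loose on the table at the other side of the unit; origin at the centre of its underside
- mug: bystander: blue mug, 80 mm in diameter, 90 mm high, loose on the table, origin at the centre of its underside
- pot: bystander: closed clay pot, 94 mm in diameter, 113 mm high, standing loose on the table; origin at the centre of its underside
Not all that is in view belongs to the job. Of the things shaped like the part that bears pin_grip, the wooden one is meant. What is shaped like the block but purple is not meant.

How it is judged:
By the outcome, as a careful person would: the job done as asked, in the order asked, and still so for the second after the job is handed in, with the robot touching nothing.
It also fails if it takes over 58 s, if anything falls off the work surface, if the arm or the gripper's body presses on something with over 40 N, if the wrist force passes 120 N, or if a joint passes its speed limit or range.

## Working session

There is one attempt and no reset: what is moved stays moved. The work goes in short steps, Python scripts to look and compute and a shell command to move; the robot and the scene stay as the last step left them, time stands still between calls to the robot, and variables do not carry over. Pictures are saved under pics/ and viewed, about 8 in all and at most 12, crops included, and the job is handed in when it is done.

```bash
mkdir -p pics; cat > h.py <<'E'
import numpy as np, cv2
from rig import ctrl
def w(p,at): return np.array(p["R"]).T@(np.array(at)-np.array(p["t"]))
def px(p,X):
    c=np.array(p["R"])@X+np.array(p["t"]); f=210/np.tan(np.radians(p["fov_y"]/2)); return (f*c[:2]/c[2]+[p["cx"],p["cy"]]).round()
E
python3 - <<'E'
from h import *
np.set_printoptions(precision=4,suppress=True)
ims=[]
for c in ["scene","side"]:
    p=ctrl.snapshot(c); ims.append(p["color"]); print(c,p["fov_y"],"cam at",-np.array(p["R"]).T@p["t"])
    for n in ["unit","hole","tray_front","pin_grip","pin_tip","block","block_hole","jar","mug","pot"]:
        for r in ctrl.tip_of(p,n)[:3]:
            X=w(p,r["at"]); print(n,round(r["score"],2),X,px(p,X))
    cv2.imwrite(f"pics/{c}0.png",p["color"])
s=ctrl.observe(); print(s["time"],s["tool_pos"],s["ee_rot"],s["wrist_force"],ctrl.pinch_z)
E
```

```text
scene 49.42152968185551 cam at [0.832  0.565  0.9483]
unit 0.77 [ 0.5933 -0.0425 -0.0008] [239. 238.]
hole 0.68 [ 0.5879 -0.0063  0.1015] [245. 223.]
pin_grip 0.83 [0.4053 0.327  0.1298] [404. 293.]
pin_tip 0.72 [0.3111 0.3574 0.0031] [434. 310.]
block 0.73 [ 0.4086  0.3282 -0.0019] [391. 322.]
block 0.56 [0.3891 0.1964 0.0019] [362. 272.]
block_hole 0.86 [0.3925 0.1895 0.0929] [365. 250.]
block_hole 0.81 [0.4046 0.3263 0.0907] [400. 301.]
jar 0.9 [ 0.4164 -0.2816  0.0024] [254. 153.]
mug 0.85 [ 0.638  -0.2988  0.0008] [181. 179.]
pot 0.8 [0.6131 0.3085 0.0037] [309. 361.]
side 47.71939460534823 cam at [ 0.0659 -0.6097  0.9505]
unit 0.79 [ 0.5912 -0.0418  0.0028] [325. 225.]
unit 0.65 [ 0.5144 -0.0852  0.0328] [311. 242.]
hole 0.87 [ 0.5927 -0.0017  0.1023] [318. 188.]
tray_front 0.71 [ 0.5169 -0.0829  0.0322] [311. 241.]
pin_grip 0.71 [0.401  0.3249 0.1275] [185. 137.]
pin_grip 0.66 [0.2587 0.3126 0.1058] [138. 166.]
pin_tip 0.47 [ 0.3073  0.3546 -0.0017] [157. 179.]
pin_tip 0.21 [ 0.6406 -0.3008  0.0002] [410. 288.]
block 0.61 [0.395  0.192  0.0047] [213. 200.]
block 0.58 [ 0.4055  0.3283 -0.0024] [193. 170.]
block_hole 0.77 [0.4079 0.3272 0.0935] [189. 145.]
block_hole 0.63 [0.3917 0.188  0.0906] [209. 179.]
block_hole 0.38 [ 0.6376 -0.3008  0.0001] [409. 289.]
jar 0.76 [ 0.4134 -0.2759  0.0004] [326. 331.]
mug 0.8 [ 0.6421 -0.301  -0.0014] [410. 288.]
pot 0.59 [0.6066 0.3049 0.0002] [257. 148.]
1.1 [0.1494 0.5553 0.2146] [[ 0.2598  0.9657  0.    ]
 [ 0.9657 -0.2598  0.0001]
 [ 0.0001  0.     -1.    ]] [ 0.328  -0.7528 -0.7068] 0.0187
```

View pics/scene0.png

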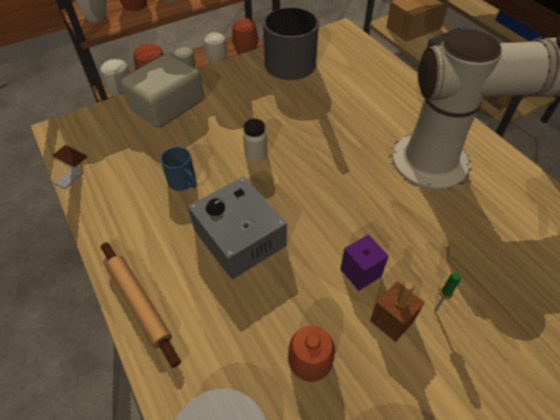

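View pics/side0.png

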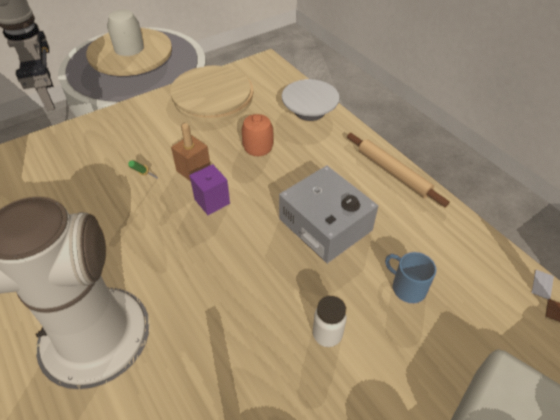

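The scene picture shows two handled pins: the wooden handle at (404,293), standing in the brown block, and a green one at (450,285). It also shows two blocks: brown at (397,312) and purple at (364,263). The task wants the wooden handle and the non-purple block, so I'll confirm both in one crop.

```bash
python3 - <<'E'
from h import *
a=cv2.imread("pics/scene0.png")[225:345,330:480]; b=cv2.imread("pics/side0.png")[110:230,115:245]
cv2.imwrite("pics/crop1.png",np.hstack([cv2.resize(a,(400,320),interpolation=3),cv2.resize(b,(347,320),interpolation=3)]))
E
```

```text
(no output)
```

View pics/crop1.png

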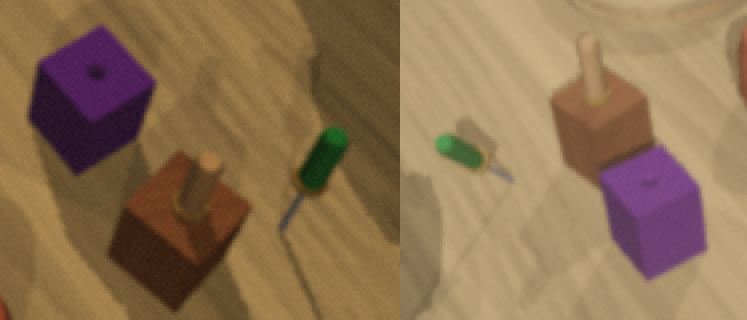

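The crop confirms it: the pin with the wooden handle and brass collar stands in the brown block. The green pin lies apart from it, and the purple block's hole is empty. I'll move above the wooden pin now.

```bash
python3 -m jog '[{"tx":3.2,"ty":-2.9,"tz":0.3,"fingers":1},{"tx":3.2,"ty":-2.9},{"tx":3.2,"ty":-2.9},{"tx":3.2,"ty":-2.9},{"tx":3.2,"ty":-2.9},{"tx":3.2,"ty":-2.9},{"tx":3.2,"ty":-2.9},{"tx":3.1,"ty":-2.6},{},{}]' 10
python3 - <<'E'
from h import *
np.set_printoptions(precision=4,suppress=True)
for c in ["scene","side","wrist"]:
  for k in range(2):
    p=ctrl.snapshot(c)
    for n in ["pin_grip","block_hole","block","unit","hole"]:
        for r in ctrl.tip_of(p,n)[:2]: print(c,n,round(r["score"],2),w(p,r["at"]))
cv2.imwrite("pics/wrist1.png",p["color"]); s=ctrl.observe(); print(s["time"],s["tool_pos"],s["wrist_force"],p["fov_y"])
E
```

```text
scene pin_grip 0.9 [0.1992 0.2745 0.0161]
scene pin_grip 0.87 [0.4065 0.3276 0.1295]
scene block_hole 0.89 [0.4057 0.3264 0.0938]
scene block_hole 0.68 [0.3912 0.192  0.093 ]
scene block 0.67 [0.3932 0.197  0.    ]
scene block 0.61 [ 0.4078  0.3281 -0.001 ]
scene unit 0.65 [ 0.5911 -0.0443  0.0028]
scene hole 0.87 [ 0.5905 -0.0007  0.1026]
scene pin_grip 0.56 [0.4041 0.325  0.1263]
scene pin_grip 0.54 [0.2021 0.2704 0.0148]
scene block_hole 0.85 [0.3937 0.1911 0.0903]
scene block_hole 0.76 [0.4024 0.327  0.0967]
scene block 0.9 [0.4054 0.3266 0.0015]
scene block 0.72 [ 0.3934  0.1967 -0.004 ]
scene unit 0.8 [ 0.5903 -0.0395  0.001 ]
scene hole 0.93 [ 0.5914 -0.001   0.1004]
side pin_grip 0.84 [0.2049 0.2713 0.0148]
side pin_grip 0.77 [0.4065 0.3259 0.1294]
side block_hole 0.69 [0.391  0.1884 0.0899]
side block 0.77 [ 0.4074  0.3263 -0.0008]
side block 0.72 [0.3945 0.1955 0.0028]
side unit 0.97 [ 0.5941 -0.0412  0.0018]
side hole 0.69 [ 0.5923 -0.002   0.1011]
side pin_grip 0.78 [0.4045 0.3274 0.1287]
side pin_grip 0.6 [ 0.4126 -0.2785  0.0001]
side block_hole 0.85 [0.4076 0.3259 0.0919]
side block_hole 0.68 [0.3923 0.1914 0.0908]
side block 0.83 [0.4061 0.3261 0.0048]
side block 0.56 [0.3948 0.1911 0.0037]
side unit 0.47 [ 0.6421 -0.3038  0.0008]
side hole 0.56 [ 0.5913 -0.003   0.1027]
wrist pin_grip 0.83 [0.2017 0.2685 0.0182]
wrist block 0.91 [0.411  0.3249 0.005 ]
wrist pin_grip 0.72 [0.2004 0.2699 0.0153]
wrist block 0.67 [0.4112 0.3274 0.005 ]
2.9 [0.1494 0.5552 0.2146] [ 0.7626 -0.5911 -0.6251] 65.70646984690485schema error: expected keys ax, ay, az, tx, ty, tz, fingers
```

View pics/wrist1.png

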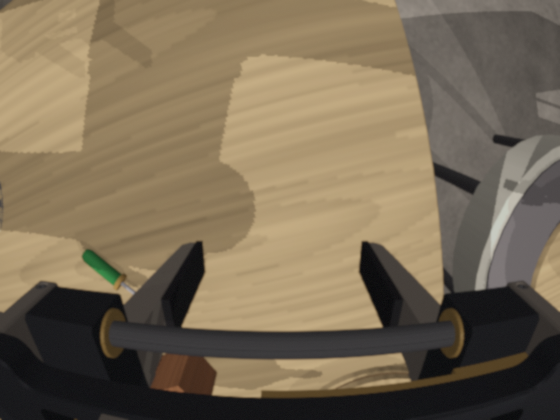

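The move was refused because of the empty rows, so nothing moved. The wrist view shows only the green pin at (105,270) and the brown block at (185,372). The pin is at about (0.4053, 0.3265).

```bash
python3 -m jog '[{"tx":3.2,"ty":-2.9,"tz":0.3,"fingers":1},{"tx":3.2,"ty":-2.9},{"tx":3.2,"ty":-2.9},{"tx":3.2,"ty":-2.9},{"tx":3.2,"ty":-2.9},{"tx":3.2,"ty":-2.9},{"tx":3.2,"ty":-2.9},{"tx":3.2,"ty":-2.6},{"tx":0},{"tx":0}]' 10 || python3 -m jog '[{"ax":0,"ay":0,"az":0,"tx":3.2,"ty":-2.9,"tz":0.3,"fingers":1},{"ax":0,"ay":0,"az":0,"tx":3.2,"ty":-2.9,"tz":0,"fingers":1}]' 10
python3 - <<'E'
from h import *
np.set_printoptions(precision=4,suppress=True)
p=ctrl.snapshot("wrist")
for n in ["pin_grip","block_hole","block","unit","hole"]:
        for r in ctrl.tip_of(p,n)[:2]: print(n,round(r["score"],2),w(p,r["at"]))
s=ctrl.observe(); print(s["time"],s["tool_pos"],s["wrist_force"],s["ee_rot"])
E
```

```text
time: 3.1
tool_pos: [0.2136, 0.497, 0.2179]
ee_rot: [[0.257, 0.966, 0.001], [0.966, -0.257, 0.001], [0.001, 0.0, -1.0]]
wrist_force: [1.5, 0.7, -1.1]
finger_gap: 1.003
pin_grip 0.8 [0.2009 0.27   0.0136]
pin_grip 0.65 [0.4053 0.3256 0.1304]
block_hole 0.81 [0.4018 0.3269 0.0917]
block 0.81 [0.4099 0.3267 0.0053]
3.4 [0.2128 0.4977 0.2176] [-0.2854  0.4317 -0.3748] [[ 0.2592  0.9658 -0.0003]
 [ 0.9658 -0.2592  0.0004]
 [ 0.0003 -0.0004 -1.    ]]schema error: expected keys ax, ay, az, tx, ty, tz, fingers
```

Every row needs all seven keys.

```bash
python3 -m jog '[{"ax":0,"ay":0,"az":0,"tx":3.2,"ty":-2.85,"tz":0,"fingers":1},{"ax":0,"ay":0,"az":0,"tx":3.2,"ty":-2.85,"tz":0,"fingers":1},{"ax":0,"ay":0,"az":0,"tx":3.2,"ty":-2.85,"tz":0,"fingers":1},{"ax":0,"ay":0,"az":0,"tx":3.2,"ty":-2.85,"tz":0,"fingers":1},{"ax":0,"ay":0,"az":0,"tx":3.2,"ty":-2.85,"tz":0,"fingers":1},{"ax":0,"ay":0,"az":0,"tx":3.2,"ty":-2.85,"tz":0,"fingers":1},{"ax":0,"ay":0,"az":0,"tx":0,"ty":0,"tz":0,"fingers":1},{"ax":0,"ay":0,"az":0,"tx":0,"ty":0,"tz":0,"fingers":1},{"ax":0,"ay":0,"az":0,"tx":0,"ty":0,"tz":0,"fingers":1}]' 10
python3 - <<'E'
from h import *
np.set_printoptions(precision=4,suppress=True)
for k in range(3):
  p=ctrl.snapshot("wrist")
  for n in ["pin_grip","block_hole","block","unit","hole"]:
        for r in ctrl.tip_of(p,n)[:2]: print(n,round(r["score"],2),w(p,r["at"]))
cv2.imwrite("pics/wrist2.png",p["color"])
s=ctrl.observe(); print(s["time"],s["tool_pos"],s["wrist_force"])
E
```

```text
time: 4.3
tool_pos: [0.4043, 0.3275, 0.2175]
ee_rot: [[0.258, 0.966, -0.001], [0.966, -0.258, 0.0], [0.0, -0.001, -1.0]]
wrist_force: [0.0, -0.6, 0.4]
finger_gap: 0.998
pin_grip 0.86 [0.4031 0.323  0.1288]
pin_grip 0.71 [0.1994 0.2708 0.0137]
block_hole 0.68 [0.3884 0.1929 0.096 ]
block_hole 0.61 [0.4023 0.3256 0.0927]
block 0.81 [ 0.393   0.1935 -0.0002]
block 0.65 [0.4108 0.3216 0.003 ]
pin_grip 0.72 [0.1995 0.269  0.0142]
pin_grip 0.69 [0.4069 0.3246 0.1243]
block_hole 0.89 [0.4001 0.3252 0.0909]
block_hole 0.6 [0.3913 0.191  0.0958]
block 0.63 [0.3948 0.1945 0.0029]
pin_grip 0.86 [0.4037 0.3261 0.1272]
pin_grip 0.72 [0.2023 0.2712 0.0158]
block_hole 0.98 [0.404  0.3275 0.0937]
block_hole 0.92 [0.3888 0.1905 0.0947]
block 0.9 [ 0.3951  0.1935 -0.0017]
block 0.83 [0.4103 0.3266 0.0037]
5.2 [0.4054 0.3262 0.2176] [-0.3564 -0.3618 -0.967 ]
```

View pics/wrist2.png

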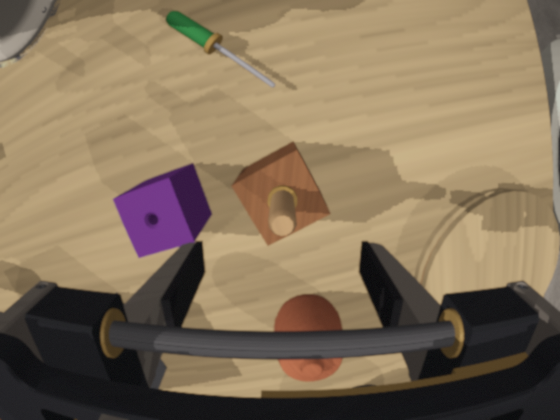

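The pin's handle, at (283,210), is centred between the jaws. The purple block at (165,210) and the pot at (308,335) are both lower than the fingers will reach. I'll descend and grasp.

```bash
python3 -m jog '[{"ax":0,"ay":0,"az":0,"tx":0,"ty":0,"tz":-3,"fingers":1},{"ax":0,"ay":0,"az":0,"tx":0,"ty":0,"tz":-3,"fingers":1},{"ax":0,"ay":0,"az":0,"tx":0,"ty":0,"tz":-3,"fingers":1},{"ax":0,"ay":0,"az":0,"tx":0,"ty":0,"tz":-1.8,"fingers":1},{"ax":0,"ay":0,"az":0,"tx":0,"ty":0,"tz":0,"fingers":1},{"ax":0,"ay":0,"az":0,"tx":0,"ty":0,"tz":0,"fingers":0.4},{"ax":0,"ay":0,"az":0,"tx":0,"ty":0,"tz":0,"fingers":0.3},{"ax":0,"ay":0,"az":0,"tx":0,"ty":0,"tz":0,"fingers":0},{"ax":0,"ay":0,"az":0,"tx":0,"ty":0,"tz":0,"fingers":0},{"ax":0,"ay":0,"az":0,"tx":0,"ty":0,"tz":0,"fingers":0},{"ax":0,"ay":0,"az":0,"tx":0,"ty":0,"tz":0,"fingers":0},{"ax":0,"ay":0,"az":0,"tx":0,"ty":0,"tz":0,"fingers":0}]' 30
```

```text
time: 6.4
tool_pos: [0.4054, 0.3262, 0.1097]
ee_rot: [[0.26, 0.966, 0.0], [0.966, -0.26, 0.0], [0.0, 0.0, -1.0]]
wrist_force: [-0.9, -0.4, 1.0]
finger_gap: 0.417
```

```bash
python3 -m jog '[{"ax":0,"ay":0,"az":0,"tx":0,"ty":0,"tz":0,"fingers":0},{"ax":0,"ay":0,"az":0,"tx":0,"ty":0,"tz":0,"fingers":0},{"ax":0,"ay":0,"az":0,"tx":0,"ty":0,"tz":0,"fingers":0},{"ax":0,"ay":0,"az":0,"tx":0,"ty":0,"tz":0,"fingers":0},{"ax":0,"ay":0,"az":0,"tx":0,"ty":0,"tz":0,"fingers":0},{"ax":0,"ay":0,"az":0,"tx":0,"ty":0,"tz":0,"fingers":0}]' 30
```

```text
time: 7.0
tool_pos: [0.4054, 0.3263, 0.1096]
ee_rot: [[0.26, 0.966, -0.0], [0.966, -0.26, 0.0], [0.0, -0.0, -1.0]]
wrist_force: [0.3, 0.0, -0.9]
finger_gap: 0.227
```

```bash
python3 -m jog '[{"ax":0,"ay":0,"az":0,"tx":0,"ty":0,"tz":1,"fingers":0},{"ax":0,"ay":0,"az":0,"tx":0,"ty":0,"tz":2,"fingers":0},{"ax":0,"ay":0,"az":0,"tx":0,"ty":0,"tz":2.5,"fingers":0},{"ax":0,"ay":0,"az":0,"tx":0,"ty":0,"tz":2.5,"fingers":0},{"ax":0,"ay":0,"az":0,"tx":0,"ty":0,"tz":2.5,"fingers":0},{"ax":0,"ay":0,"az":0,"tx":0,"ty":0,"tz":2.5,"fingers":0},{"ax":0,"ay":0,"az":0,"tx":0,"ty":0,"tz":0,"fingers":0},{"ax":0,"ay":0,"az":0,"tx":0,"ty":0,"tz":0,"fingers":0}]' 30
python3 - <<'E'
from h import *
np.set_printoptions(precision=4,suppress=True)
for c in ["scene","side","wrist"]:
  p=ctrl.snapshot(c)
  for n in ["pin_grip","pin_tip","block_hole","block"]:
        for r in ctrl.tip_of(p,n)[:3]: print(c,n,round(r["score"],2),w(p,r["at"]))
  if c=="side":cv2.imwrite("pics/side3.png",p["color"])
s=ctrl.observe(); print(s["time"],s["tool_pos"],s["wrist_force"])
E
```

```text
time: 7.8
tool_pos: [0.4054, 0.3263, 0.2396]
ee_rot: [[0.26, 0.966, 0.001], [0.966, -0.26, 0.0], [0.0, 0.0, -1.0]]
wrist_force: [0.2, -0.0, -1.6]
finger_gap: 0.235
scene pin_grip 0.61 [0.4063 0.3228 0.2562]
scene pin_tip 0.72 [0.4074 0.3284 0.1377]
scene pin_tip 0.54 [0.3    0.3456 0.0222]
scene block_hole 0.86 [0.3942 0.1921 0.0925]
scene block_hole 0.82 [0.4037 0.3292 0.0947]
scene block 0.82 [ 0.4085  0.3262 -0.0014]
scene block 0.58 [ 0.3912  0.1958 -0.0026]
side pin_grip 0.85 [0.2029 0.2696 0.014 ]
side pin_grip 0.44 [0.4014 0.3257 0.2588]
side pin_tip 0.81 [0.2976 0.3424 0.0188]
side pin_tip 0.57 [0.4025 0.3257 0.1337]
side block_hole 0.8 [0.4077 0.3244 0.0972]
side block_hole 0.65 [0.3917 0.1887 0.0892]
side block 0.89 [0.3937 0.1928 0.004 ]
side block 0.68 [0.4077 0.3252 0.0002]
side block 0.3 [0.3996 0.3225 0.1314]
wrist pin_grip 0.6 [0.1968 0.2698 0.0135]
wrist pin_grip 0.57 [0.4025 0.3269 0.2566]
wrist pin_tip 0.96 [0.2957 0.3444 0.0146]
wrist pin_tip 0.68 [0.4046 0.3291 0.1351]
wrist pin_tip 0.6 [ 0.5928 -0.0034  0.0992]
wrist block_hole 0.67 [0.4022 0.3253 0.0942]
wrist block_hole 0.57 [0.3904 0.1933 0.0927]
wrist block 0.89 [ 0.3928  0.1911 -0.0006]
wrist block 0.84 [0.4091 0.323  0.0042]
8.55 [0.4054 0.3262 0.2396] [ 0.5097  0.294  -0.6327]
```

```bash
python3 -m jog '[{"ax":0,"ay":0,"az":0,"tx":1.05,"ty":-1.9,"tz":0,"fingers":0},{"ax":0,"ay":0,"az":0,"tx":2.1,"ty":-3.7,"tz":0,"fingers":0},{"ax":0,"ay":0,"az":0,"tx":2.1,"ty":-3.7,"tz":0,"fingers":0},{"ax":0,"ay":0,"az":0,"tx":2.1,"ty":-3.7,"tz":0,"fingers":0},{"ax":0,"ay":0,"az":0,"tx":2.1,"ty":-3.7,"tz":0,"fingers":0},{"ax":0,"ay":0,"az":0,"tx":2.1,"ty":-3.7,"tz":0,"fingers":0},{"ax":0,"ay":0,"az":0,"tx":2.1,"ty":-3.7,"tz":0,"fingers":0},{"ax":0,"ay":0,"az":0,"tx":2.1,"ty":-3.7,"tz":0,"fingers":0},{"ax":0,"ay":0,"az":0,"tx":2.1,"ty":-3.7,"tz":0,"fingers":0},{"ax":0,"ay":0,"az":0,"tx":0.7,"ty":-1.3,"tz":-1,"fingers":0},{"ax":0,"ay":0,"az":0,"tx":0,"ty":0,"tz":-0.8,"fingers":0},{"ax":0,"ay":0,"az":0,"tx":0,"ty":0,"tz":0,"fingers":0}]' 30
cat > rel.py <<'E'
from h import *
np.set_printoptions(precision=4,suppress=True)
from sys import argv
for c in ["scene","side","wrist"]:
  H=[];T=[]
  for k in range(int(argv[1])):
    p=ctrl.snapshot(c)
    for n,L,ref in (("hole",H,[.591,-.002,.1]),("pin_tip",T,ctrl.observe()["tool_pos"]-np.array([0,0,.103]))):
      a=[w(p,r["at"]) for r in ctrl.tip_of(p,n)]; a=[x for x in a if np.linalg.norm(x-ref)<.02]
      if a: L.append(a[0])
  if H and T: h,t=np.median(H,0),np.median(T,0); print(c,len(H),len(T),h,t,"hole-tip",h-t,np.std(H,0),px(p,h),px(p,t))
  else: print(c,H,T)
  cv2.imwrite(f"pics/{c}_{argv[2]}.png",p["color"])
s=ctrl.observe(); print(s["time"],s["tool_pos"],s["wrist_force"])
a=cv2.imread(f"pics/scene_{argv[2]}.png")[185:260,205:285]; b=cv2.imread(f"pics/side_{argv[2]}.png")[140:215,278:358]
cv2.imwrite(f"pics/rel{argv[2]}.png",cv2.resize(np.hstack([a,b]),(800,375),interpolation=2))
E
python3 rel.py 6 a
```

```text
time: 9.75
tool_pos: [0.5893, -0.0006, 0.2194]
ee_rot: [[0.26, 0.966, -0.004], [0.966, -0.26, 0.002], [0.0, -0.004, -1.0]]
wrist_force: [0.0, 0.1, -0.5]
finger_gap: 0.234
scene 5 6 [ 0.5916 -0.004   0.1005] [ 0.593  -0.0008  0.1186] hole-tip [-0.0014 -0.0033 -0.0181] [0.0014 0.0014 0.0011] [244. 225.] [243. 221.]
side 6 6 [ 0.591  -0.0027  0.1014] [ 0.5872 -0.0058  0.1169] hole-tip [ 0.0038  0.0031 -0.0155] [0.0014 0.002  0.0008] [318. 189.] [318. 186.]
wrist 6 5 [ 0.5897 -0.0021  0.0984] [0.5914 0.0001 0.1174] hole-tip [-0.0017 -0.0022 -0.019 ] [0.0027 0.0015 0.0005] [282. 198.] [285. 205.]
12.45 [ 0.5909 -0.0017  0.2216] [-0.5605  0.7098 -0.9598]
```

View pics/rela.png

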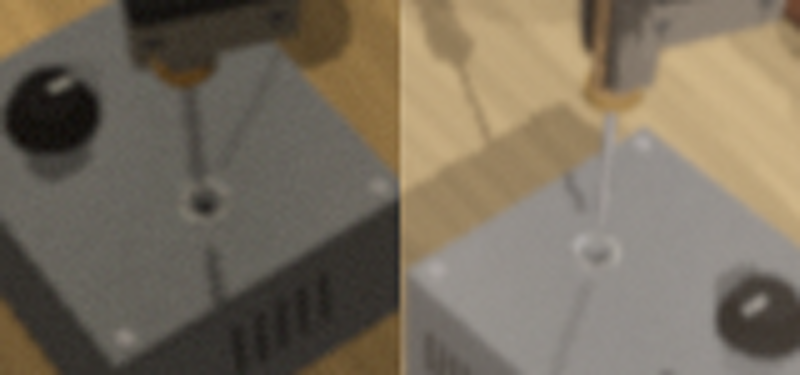

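```bash
cat > ray.py <<'E'
from h import *
from scipy.optimize import least_squares
np.set_printoptions(precision=4,suppress=True)
def solve(cams,tipz):
  # cams: (name, tip px, hole px); intersect rays with known heights, and least squares on the difference
  out=[]
  for n,t,h in cams:
    p=ctrl.snapshot(n); f=210/np.tan(np.radians(p["fov_y"]/2)); R=np.array(p["R"]); C=-R.T@np.array(p["t"])
    def hit(q,z):
        d=R.T@np.array([(q[0]-p["cx"])/f,(q[1]-p["cy"])/f,1]); return (C+d*(z-C[2])/d[2])[:2]
    a,b=hit(t,tipz),hit(h,.1); v=b-C[:2]; v/=np.linalg.norm(v); nrm=np.array([-v[1],v[0]])
    out.append((nrm,nrm@(b-a))); print(n,"tip",a,"hole",b,"hole-tip",b-a,"perp",nrm,nrm@(b-a))
  A=np.array([o[0] for o in out]); print("two-view hole-tip",np.linalg.solve(A,[o[1] for o in out]))
E
python3 - <<'E'
from ray import *
s=lambda x,y:(205+x/5-.4,185+y/5-.4)
d=lambda x,y:(278+(x-400)/5-.4,140+y/5-.4)
solve([("scene",s(197,178),s(205,200)),("side",d(603,230),d(597,250))],.1186)
p=ctrl.snapshot("scene");print(px(p,[.591,-.0017,.118]),px(p,[.591,-.0017,.15]))
E
```

```text
scene tip [ 0.5902 -0.0033] hole [ 0.5876 -0.0031] hole-tip [-0.0026  0.0002] perp [ 0.9186 -0.3952] -0.002519077701461391
side tip [ 0.5887 -0.0063] hole [ 0.5897 -0.002 ] hole-tip [0.001  0.0043] perp [-0.7575  0.6529] 0.0020424438459008395
two-view hole-tip [-0.0028 -0.0001]
[244. 221.] [243. 212.]
```

The rod tip sits almost over the hole in both views. In the scene crop the tip is at (197,178) and the hole at (205,200). In the side crop the tip is at (603,230) and the hole at (597,250). The wrist camera is much closer, so I'll use it to refine this.

```bash
python3 - <<'E'
from h import *
a=cv2.imread("pics/wrist_a.png")
np.set_printoptions(precision=4,suppress=True)
p=ctrl.snapshot("wrist"); R=np.array(p["R"]);t=np.array(p["t"]);f=210/np.tan(np.radians(p["fov_y"]/2))
def fe(X):
    c=R@X+t; r=np.hypot(c[0],c[1]); return f*np.arctan2(r,c[2])*c[:2]/r+[p["cx"],p["cy"]]
for X in ([.591,-.002,.1],[.5909,-.0017,.1186],[.591,-.0017,.15]): print(fe(np.array(X)))
print("cam",-R.T@t,f)
u,v=fe(np.array([.591,-.002,.11])).astype(int)
print(u,v); cv2.imwrite("pics/wcrop.png",cv2.resize(a[v-45:v+45,u-60:u+60],(800,600),interpolation=2))
E
```

```text
[282.8275 200.0206]
[283.1893 205.586 ]
[283.3804 217.2114]
cam [0.5109 0.0186 0.3924] 325.19226210127806
282 203
```

View pics/wcrop.png

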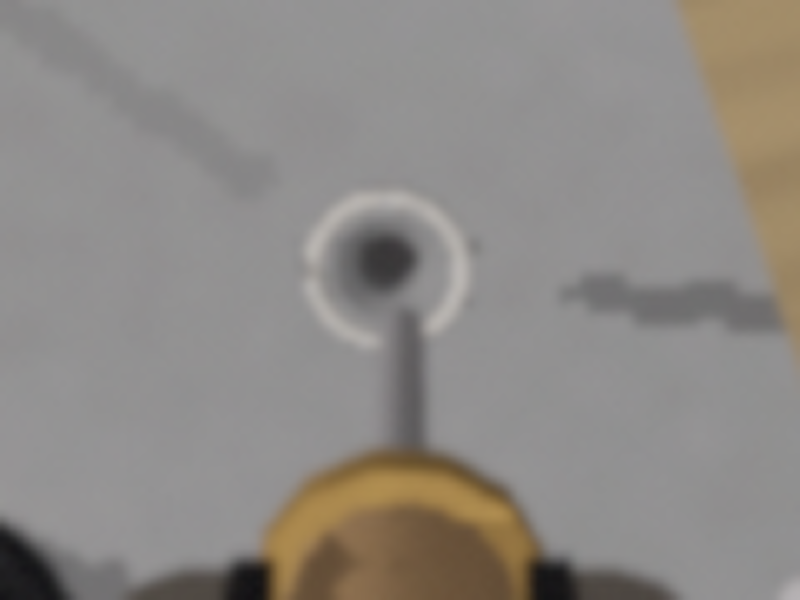

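In the wrist crop the ring centre is at (386,270) and the rod tip at (407,308). I'll turn those into world positions.

```bash
cat > wr.py <<'E'
from h import *
np.set_printoptions(precision=4,suppress=True)
def hit(p,q,z):
    R=np.array(p["R"]);t=np.array(p["t"]);f=210/np.tan(np.radians(p["fov_y"]/2)); C=-R.T@t
    v=np.array(q)-[p["cx"],p["cy"]]; r=np.linalg.norm(v); d=R.T@np.r_[v/r*np.sin(r/f),np.cos(r/f)]
    return (C+d*(z-C[2])/d[2])[:2]
E
python3 - <<'E'
from wr import *
p=ctrl.snapshot("wrist"); g=lambda x,y:(222+x/6.667-.4,158+y/6.667-.4)
h=hit(p,g(386,270),.1); t=hit(p,g(407,308),.1186); print(h,t,h-t)
E
```

```text
[ 0.5884 -0.0045] [ 0.5892 -0.0017] [-0.0008 -0.0028]
```

```bash
python3 -m jog '[{"ax":0,"ay":0,"az":0,"tx":-0.2,"ty":-0.24,"tz":-0.6,"fingers":0},{"ax":0,"ay":0,"az":0,"tx":0,"ty":0,"tz":-0.6,"fingers":0},{"ax":0,"ay":0,"az":0,"tx":0,"ty":0,"tz":0,"fingers":0},{"ax":0,"ay":0,"az":0,"tx":0,"ty":0,"tz":0,"fingers":0}]' 30
python3 - <<'E'
from h import *
ims={}
for c in ["scene","side","wrist"]:
    ims[c]=ctrl.snapshot(c)["color"]; cv2.imwrite(f"pics/{c}_b.png",ims[c])
k=cv2.INTER_CUBIC
A=cv2.resize(ims["scene"][200:245,222:267],(360,360),interpolation=k)
B=cv2.resize(ims["side"][165:210,295:340],(360,360),interpolation=k)
W=cv2.resize(ims["wrist"][175:235,245:315],(420,360),interpolation=k)
cv2.imwrite("pics/relb.png",np.hstack([W,A]));
cv2.imwrite("pics/relc.png",np.hstack([W,np.vstack([cv2.resize(A,(270,270)),cv2.resize(B,(270,270))])[:540]]) if 0 else np.vstack([np.hstack([W,np.zeros((360,300,3),np.uint8)]),np.hstack([A,B])])[:,:720])
s=ctrl.observe(); print(s["time"],s["tool_pos"],s["wrist_force"])
E
```

```text
time: 13.1
tool_pos: [0.5886, -0.0041, 0.2091]
ee_rot: [[0.26, 0.966, -0.001], [0.966, -0.26, 0.0], [-0.0, -0.001, -1.0]]
wrist_force: [0.2, -0.0, -1.3]
finger_gap: 0.228
13.25 [ 0.58904663 -0.00416309  0.20982067] [ 0.20606744  0.84687313 -0.16651091]
```

View pics/relc.png

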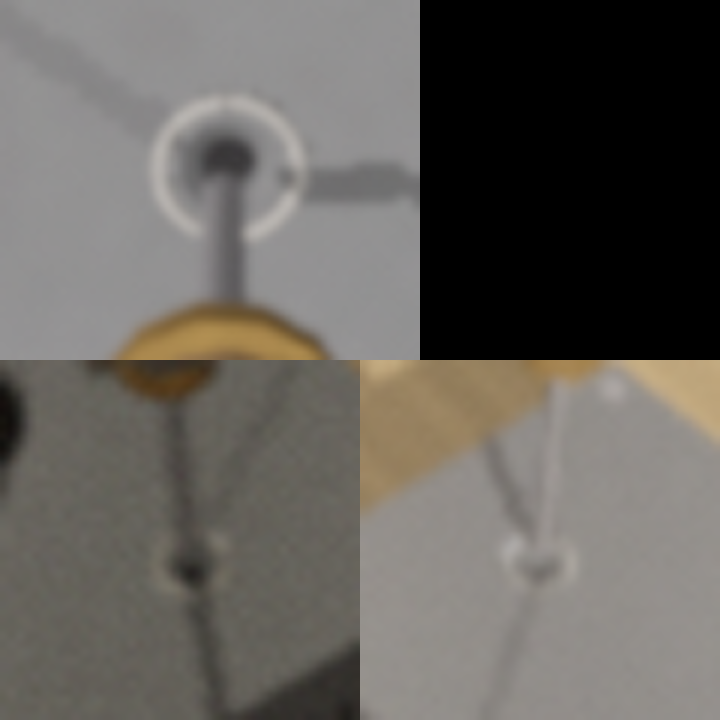

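All three views now line up. In the wrist view the ring centre is at (228,167) and the tip at (228,178), which is the parallax expected from 6 mm above. The scene and side views show the rod pointing into the hole at (190,568) and (540,565). I'll descend in small steps and watch the force.

```bash
python3 -m jog '[{"ax":0,"ay":0,"az":0,"tx":0,"ty":0,"tz":-0.3,"fingers":0},{"ax":0,"ay":0,"az":0,"tx":0,"ty":0,"tz":-0.3,"fingers":0},{"ax":0,"ay":0,"az":0,"tx":0,"ty":0,"tz":-0.2,"fingers":0},{"ax":0,"ay":0,"az":0,"tx":0,"ty":0,"tz":-0.1,"fingers":0},{"ax":0,"ay":0,"az":0,"tx":0,"ty":0,"tz":-0.1,"fingers":0},{"ax":0,"ay":0,"az":0,"tx":0,"ty":0,"tz":0,"fingers":0}]' 30
```

```text
time: 13.85
tool_pos: [0.5888, -0.0042, 0.1995]
ee_rot: [[0.26, 0.966, -0.0], [0.966, -0.26, 0.0], [-0.0, -0.0, -1.0]]
wrist_force: [-0.1, 0.7, -1.0]
finger_gap: 0.23
```

```bash
python3 -m jog '[{"ax":0,"ay":0,"az":0,"tx":0,"ty":0,"tz":-0.1,"fingers":0},{"ax":0,"ay":0,"az":0,"tx":0,"ty":0,"tz":-0.1,"fingers":0},{"ax":0,"ay":0,"az":0,"tx":0,"ty":0,"tz":-0.1,"fingers":0},{"ax":0,"ay":0,"az":0,"tx":0,"ty":0,"tz":0,"fingers":0}]' 30
```

```text
time: 14.25
tool_pos: [0.5888, -0.0041, 0.1964]
ee_rot: [[0.26, 0.966, -0.0], [0.966, -0.26, 0.0], [-0.0, -0.0, -1.0]]
wrist_force: [-1.0, 0.4, -0.1]
finger_gap: 0.232
```

```bash
python3 -m jog '[{"ax":0,"ay":0,"az":0,"tx":0,"ty":0,"tz":-0.1,"fingers":0},{"ax":0,"ay":0,"az":0,"tx":0,"ty":0,"tz":-0.1,"fingers":0},{"ax":0,"ay":0,"az":0,"tx":0,"ty":0,"tz":-0.1,"fingers":0},{"ax":0,"ay":0,"az":0,"tx":0,"ty":0,"tz":0,"fingers":0}]' 30
```

```text
time: 14.65
tool_pos: [0.5888, -0.0041, 0.1933]
ee_rot: [[0.26, 0.966, -0.0], [0.966, -0.26, 0.0], [-0.0, -0.0, -1.0]]
wrist_force: [0.7, 0.3, -1.3]
finger_gap: 0.229
```

```bash
python3 -m jog '[{"ax":0,"ay":0,"az":0,"tx":0,"ty":0,"tz":-0.1,"fingers":0},{"ax":0,"ay":0,"az":0,"tx":0,"ty":0,"tz":-0.1,"fingers":0},{"ax":0,"ay":0,"az":0,"tx":0,"ty":0,"tz":-0.1,"fingers":0},{"ax":0,"ay":0,"az":0,"tx":0,"ty":0,"tz":0,"fingers":0}]' 30
```

```text
time: 15.05
tool_pos: [0.5888, -0.0041, 0.1903]
ee_rot: [[0.26, 0.966, -0.0], [0.966, -0.26, 0.0], [-0.0, -0.0, -1.0]]
wrist_force: [0.2, 0.1, -0.9]
finger_gap: 0.229
```

```bash
python3 -m jog '[{"ax":0,"ay":0,"az":0,"tx":0,"ty":0,"tz":-0.1,"fingers":0},{"ax":0,"ay":0,"az":0,"tx":0,"ty":0,"tz":-0.1,"fingers":0},{"ax":0,"ay":0,"az":0,"tx":0,"ty":0,"tz":-0.1,"fingers":0},{"ax":0,"ay":0,"az":0,"tx":0,"ty":0,"tz":0,"fingers":0}]' 30
```

```text
time: 15.45
tool_pos: [0.5888, -0.0041, 0.1874]
ee_rot: [[0.26, 0.966, -0.0], [0.966, -0.26, 0.0], [0.0, -0.0, -1.0]]
wrist_force: [-0.2, 0.6, -1.4]
finger_gap: 0.234
```

```bash
python3 -m jog '[{"ax":0,"ay":0,"az":0,"tx":0,"ty":0,"tz":-0.1,"fingers":0},{"ax":0,"ay":0,"az":0,"tx":0,"ty":0,"tz":-0.1,"fingers":0},{"ax":0,"ay":0,"az":0,"tx":0,"ty":0,"tz":-0.1,"fingers":0},{"ax":0,"ay":0,"az":0,"tx":0,"ty":0,"tz":-0.1,"fingers":0},{"ax":0,"ay":0,"az":0,"tx":0,"ty":0,"tz":0,"fingers":0}]' 30
```

```text
time: 15.95
tool_pos: [0.5888, -0.0041, 0.1834]
ee_rot: [[0.26, 0.966, -0.0], [0.966, -0.26, 0.0], [-0.0, -0.0, -1.0]]
wrist_force: [0.2, -0.4, -0.7]
finger_gap: 0.229
```

```bash
python3 -c "
from rig import ctrl;s=ctrl.observe();print(s['tool_pos'],s['wrist_force'])"; python3 -m jog '[{"ax":0,"ay":0,"az":0,"tx":0,"ty":0,"tz":-0.1,"fingers":0},{"ax":0,"ay":0,"az":0,"tx":0,"ty":0,"tz":-0.1,"fingers":0},{"ax":0,"ay":0,"az":0,"tx":0,"ty":0,"tz":-0.1,"fingers":0},{"ax":0,"ay":0,"az":0,"tx":0,"ty":0,"tz":0,"fingers":0}]' 30
```

```text
[ 0.58875315 -0.00412583  0.18336802] [ 0.19718346 -0.35905093 -0.6729841 ]
time: 16.35
tool_pos: [0.5888, -0.0042, 0.1804]
ee_rot: [[0.26, 0.966, -0.0], [0.966, -0.26, 0.0], [-0.0, -0.0, -1.0]]
wrist_force: [0.4, 0.0, -0.8]
finger_gap: 0.23
```

```bash
python3 -m jog '[{"ax":0,"ay":0,"az":0,"tx":0,"ty":0,"tz":-0.1,"fingers":0},{"ax":0,"ay":0,"az":0,"tx":0,"ty":0,"tz":-0.1,"fingers":0},{"ax":0,"ay":0,"az":0,"tx":0,"ty":0,"tz":-0.1,"fingers":0},{"ax":0,"ay":0,"az":0,"tx":0,"ty":0,"tz":-0.1,"fingers":0},{"ax":0,"ay":0,"az":0,"tx":0,"ty":0,"tz":0,"fingers":0}]' 30
```

```text
time: 16.85
tool_pos: [0.5888, -0.0041, 0.1764]
ee_rot: [[0.26, 0.966, -0.0], [0.966, -0.26, 0.0], [-0.0, -0.0, -1.0]]
wrist_force: [0.4, -0.1, -1.0]
finger_gap: 0.23
```

```bash
python3 -m jog '[{"ax":0,"ay":0,"az":0,"tx":0,"ty":0,"tz":-0.1,"fingers":0},{"ax":0,"ay":0,"az":0,"tx":0,"ty":0,"tz":-0.1,"fingers":0},{"ax":0,"ay":0,"az":0,"tx":0,"ty":0,"tz":-0.1,"fingers":0},{"ax":0,"ay":0,"az":0,"tx":0,"ty":0,"tz":-0.1,"fingers":0},{"ax":0,"ay":0,"az":0,"tx":0,"ty":0,"tz":0,"fingers":0}]' 30
```

```text
time: 17.35
tool_pos: [0.5888, -0.0041, 0.1724]
ee_rot: [[0.26, 0.966, -0.0], [0.966, -0.26, 0.0], [-0.0, -0.0, -1.0]]
wrist_force: [0.6, 0.4, -1.0]
finger_gap: 0.235
```

```bash
python3 -m jog '[{"ax":0,"ay":0,"az":0,"tx":0,"ty":0,"tz":-0.1,"fingers":0},{"ax":0,"ay":0,"az":0,"tx":0,"ty":0,"tz":-0.1,"fingers":0},{"ax":0,"ay":0,"az":0,"tx":0,"ty":0,"tz":-0.1,"fingers":0},{"ax":0,"ay":0,"az":0,"tx":0,"ty":0,"tz":-0.1,"fingers":0},{"ax":0,"ay":0,"az":0,"tx":0,"ty":0,"tz":0,"fingers":0}]' 30
```

```text
time: 17.85
tool_pos: [0.5894, -0.004, 0.1697]
ee_rot: [[0.26, 0.966, 0.001], [0.966, -0.26, 0.0], [0.0, 0.001, -1.0]]
wrist_force: [-1.6, 1.2, 4.6]
finger_gap: 0.23
```

The rod has met the latch pad with about 5.5 N on it. I'll go 1 mm at a time from here.

```bash
python3 -m jog '[{"ax":0,"ay":0,"az":0,"tx":0,"ty":0,"tz":-0.1,"fingers":0},{"ax":0,"ay":0,"az":0,"tx":0,"ty":0,"tz":0,"fingers":0}]' 30
python3 - <<'E'
from h import *
np.set_printoptions(precision=4,suppress=True)
p=ctrl.snapshot("side")
print([(round(r["score"],2),w(p,r["at"])) for r in ctrl.tip_of(p,"tray_front")], ctrl.observe()["wrist_force"])
E
```

```text
time: 18.05
tool_pos: [0.5894, -0.004, 0.1688]
ee_rot: [[0.26, 0.966, 0.001], [0.966, -0.26, 0.0], [0.001, 0.001, -1.0]]
wrist_force: [-1.0, 0.6, 5.3]
finger_gap: 0.233
[(0.7, array([ 0.5137, -0.0835,  0.0346]))] [-1.2377  0.8116  4.5007]
```

```bash
python3 -m jog '[{"ax":0,"ay":0,"az":0,"tx":0,"ty":0,"tz":-0.1,"fingers":0},{"ax":0,"ay":0,"az":0,"tx":0,"ty":0,"tz":0,"fingers":0},{"ax":0,"ay":0,"az":0,"tx":0,"ty":0,"tz":0,"fingers":0}]' 30
python3 - <<'E'
from h import *
np.set_printoptions(precision=4,suppress=True)
p=ctrl.snapshot("side")
print([(round(r["score"],2),w(p,r["at"])) for r in ctrl.tip_of(p,"tray_front")], ctrl.observe()["wrist_force"])
E
```

```text
time: 18.45
tool_pos: [0.5895, -0.004, 0.1679]
ee_rot: [[0.26, 0.966, 0.002], [0.966, -0.26, 0.0], [0.001, 0.002, -1.0]]
wrist_force: [-2.3, 1.7, 6.1]
finger_gap: 0.232
[(0.6, array([ 0.5125, -0.0821,  0.0343]))] [-1.6667  0.7102  5.4099]
```

```bash
python3 -m jog '[{"ax":0,"ay":0,"az":0,"tx":0,"ty":0,"tz":-0.1,"fingers":0},{"ax":0,"ay":0,"az":0,"tx":0,"ty":0,"tz":0,"fingers":0},{"ax":0,"ay":0,"az":0,"tx":0,"ty":0,"tz":0,"fingers":0},{"ax":0,"ay":0,"az":0,"tx":0,"ty":0,"tz":0,"fingers":0}]' 30
python3 - <<'E'
from h import *
np.set_printoptions(precision=4,suppress=True)
for c in("side","side"):
  p=ctrl.snapshot(c)
  print([(round(r["score"],2),w(p,r["at"])) for r in ctrl.tip_of(p,"tray_front")], ctrl.observe()["wrist_force"])
E
```

```text
time: 18.95
tool_pos: [0.5895, -0.004, 0.167]
ee_rot: [[0.26, 0.966, 0.002], [0.966, -0.26, 0.0], [0.001, 0.002, -1.0]]
wrist_force: [-1.6, 1.2, 5.6]
finger_gap: 0.231
[(0.57, array([ 0.5128, -0.0821,  0.0324]))] [-2.0809  1.206   6.108 ]
[(0.63, array([ 0.5168, -0.0848,  0.0334]))] [-1.5547  1.4557  6.0044]
```

```bash
python3 -m jog '[{"ax":0,"ay":0,"az":0,"tx":0,"ty":0,"tz":-0.1,"fingers":0},{"ax":0,"ay":0,"az":0,"tx":0,"ty":0,"tz":0,"fingers":0},{"ax":0,"ay":0,"az":0,"tx":0,"ty":0,"tz":0,"fingers":0},{"ax":0,"ay":0,"az":0,"tx":0,"ty":0,"tz":0,"fingers":0}]' 30
python3 - <<'E'
from h import *
np.set_printoptions(precision=4,suppress=True)
for c in("side","side"):
  p=ctrl.snapshot(c)
  print([(round(r["score"],2),w(p,r["at"])) for r in ctrl.tip_of(p,"tray_front")], ctrl.observe()["wrist_force"])
E
```

```text
time: 19.55
tool_pos: [0.5896, -0.004, 0.1663]
ee_rot: [[0.26, 0.966, 0.002], [0.966, -0.26, 0.0], [0.001, 0.002, -1.0]]
wrist_force: [-1.5, 2.0, 6.9]
finger_gap: 0.232
[(0.7, array([ 0.5134, -0.0838,  0.0348]))] [-1.6712  1.3841  6.7672]
[(0.48, array([ 0.5142, -0.0854,  0.0346]))] [-1.2742  0.688   7.365 ]
```

```bash
python3 -m jog '[{"ax":0,"ay":0,"az":0,"tx":0,"ty":0,"tz":-0.1,"fingers":0},{"ax":0,"ay":0,"az":0,"tx":0,"ty":0,"tz":0,"fingers":0},{"ax":0,"ay":0,"az":0,"tx":0,"ty":0,"tz":0,"fingers":0},{"ax":0,"ay":0,"az":0,"tx":0,"ty":0,"tz":0,"fingers":0}]' 30
python3 - <<'E'
from h import *
np.set_printoptions(precision=4,suppress=True)
for c in("side","side"):
  p=ctrl.snapshot(c)
  print([(round(r["score"],2),w(p,r["at"])) for r in ctrl.tip_of(p,"tray_front")], ctrl.observe()["wrist_force"])
E
```

```text
time: 20.15
tool_pos: [0.5896, -0.004, 0.1649]
ee_rot: [[0.26, 0.966, 0.002], [0.966, -0.26, 0.0], [0.001, 0.002, -1.0]]
wrist_force: [-0.6, 1.2, 5.4]
finger_gap: 0.232
[(0.62, array([ 0.4791, -0.0856,  0.0343]))] [-0.4788  1.4833  5.1423]
[(0.84, array([ 0.4796, -0.0879,  0.0327]))] [-0.5438  1.2038  5.9533]
```

The tray sprang out: its front went from x 0.514 to 0.479, which is 35 mm. I'll withdraw straight up.

```bash
python3 -m jog '[{"ax":0,"ay":0,"az":0,"tx":0,"ty":0,"tz":0.3,"fingers":0},{"ax":0,"ay":0,"az":0,"tx":0,"ty":0,"tz":0.5,"fingers":0},{"ax":0,"ay":0,"az":0,"tx":0,"ty":0,"tz":0.7,"fingers":0},{"ax":0,"ay":0,"az":0,"tx":0,"ty":0,"tz":1,"fingers":0},{"ax":0,"ay":0,"az":0,"tx":0,"ty":0,"tz":1,"fingers":0},{"ax":0,"ay":0,"az":0,"tx":0,"ty":0,"tz":1,"fingers":0},{"ax":0,"ay":0,"az":0,"tx":0,"ty":0,"tz":1,"fingers":0},{"ax":0,"ay":0,"az":0,"tx":0,"ty":0,"tz":1,"fingers":0},{"ax":0,"ay":0,"az":0,"tx":0,"ty":0,"tz":1.1,"fingers":0},{"ax":0,"ay":0,"az":0,"tx":0,"ty":0,"tz":0,"fingers":0}]' 30
```

```text
time: 21.35
tool_pos: [0.59, -0.0044, 0.242]
ee_rot: [[0.26, 0.966, 0.004], [0.966, -0.26, -0.001], [0.0, 0.004, -1.0]]
wrist_force: [0.6, -0.7, -0.6]
finger_gap: 0.232
```

```bash
python3 -m jog '[{"ax":0,"ay":0,"az":0,"tx":-1.05,"ty":1.9,"tz":0,"fingers":0},{"ax":0,"ay":0,"az":0,"tx":-2.1,"ty":3.7,"tz":0,"fingers":0},{"ax":0,"ay":0,"az":0,"tx":-2.1,"ty":3.7,"tz":0,"fingers":0},{"ax":0,"ay":0,"az":0,"tx":-2.1,"ty":3.7,"tz":0,"fingers":0},{"ax":0,"ay":0,"az":0,"tx":-2.1,"ty":3.7,"tz":0,"fingers":0},{"ax":0,"ay":0,"az":0,"tx":-2.1,"ty":3.7,"tz":0,"fingers":0},{"ax":0,"ay":0,"az":0,"tx":-2.1,"ty":3.7,"tz":0,"fingers":0},{"ax":0,"ay":0,"az":0,"tx":-2.1,"ty":3.7,"tz":0,"fingers":0},{"ax":0,"ay":0,"az":0,"tx":-2.1,"ty":3.7,"tz":0,"fingers":0},{"ax":0,"ay":0,"az":0,"tx":-0.5,"ty":1.54,"tz":-1.5,"fingers":0},{"ax":0,"ay":0,"az":0,"tx":0,"ty":0,"tz":-1.5,"fingers":0},{"ax":0,"ay":0,"az":0,"tx":0,"ty":0,"tz":0,"fingers":0}]' 30
python3 - <<'E'
from h import *
k=2
W=ctrl.snapshot("wrist"); W=ctrl.snapshot("wrist"); S=ctrl.snapshot("scene"); D=ctrl.snapshot("side")
u,v=px(S,np.array([.4054,.3262,.1])).astype(int); a=S["color"][v-25:v+25,u-25:u+25]
u2,v2=px(D,np.array([.4054,.3262,.1])).astype(int); b=D["color"][v2-25:v2+25,u2-25:u2+25]
z=lambda x:cv2.resize(x,(300,300),interpolation=2)
wc=cv2.resize(W["color"][150:240,220:340],(800,600),interpolation=2)[:600,:500]
cv2.imwrite("pics/back.png",np.hstack([wc,np.vstack([z(a),z(b)])]))
s=ctrl.observe(); print(s["time"],s["tool_pos"],s["wrist_force"])
E
```

```text
time: 22.55
tool_pos: [0.4038, 0.3251, 0.2066]
ee_rot: [[0.259, 0.966, -0.005], [0.966, -0.259, -0.003], [-0.004, -0.004, -1.0]]
wrist_force: [0.0, -0.3, -0.9]
finger_gap: 0.229
22.75 [0.40628138 0.32545488 0.21013504] [-0.08985135 -0.83610727 -0.56341669]
```

View pics/back.png

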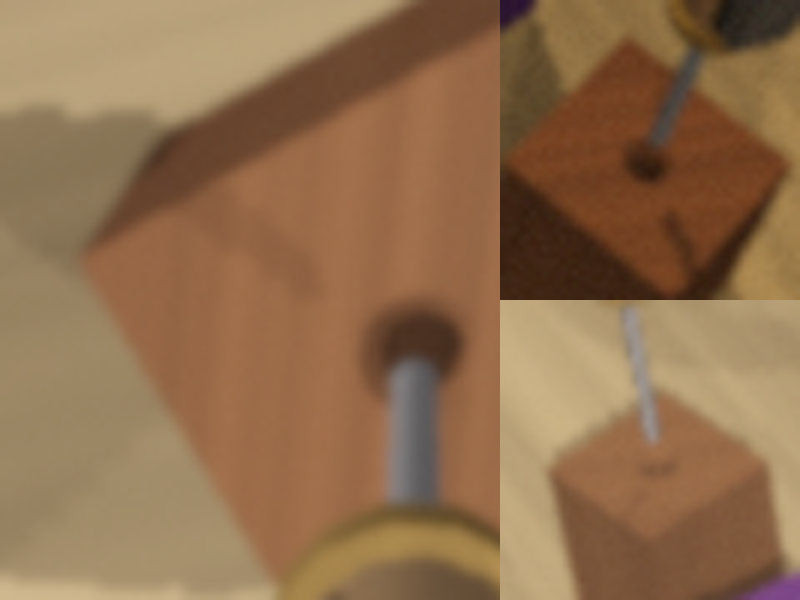

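The rod points straight into the brown block's hole in all three views; in the wrist crop the tip is at (415,362) and the hole at (415,345). I'll lower it.

```bash
python3 -m jog '[{"ax":0,"ay":0,"az":0,"tx":0,"ty":0,"tz":-0.7,"fingers":0},{"ax":0,"ay":0,"az":0,"tx":0,"ty":0,"tz":-0.5,"fingers":0},{"ax":0,"ay":0,"az":0,"tx":0,"ty":0,"tz":-0.4,"fingers":0},{"ax":0,"ay":0,"az":0,"tx":0,"ty":0,"tz":-0.3,"fingers":0},{"ax":0,"ay":0,"az":0,"tx":0,"ty":0,"tz":-0.3,"fingers":0},{"ax":0,"ay":0,"az":0,"tx":0,"ty":0,"tz":0,"fingers":0}]' 30
```

```text
time: 23.35
tool_pos: [0.4051, 0.3261, 0.1871]
ee_rot: [[0.26, 0.966, -0.001], [0.966, -0.26, -0.0], [-0.001, -0.001, -1.0]]
wrist_force: [-0.5, 0.9, -1.4]
finger_gap: 0.23
```

No contact; continuing to just short of seated (TCP ≈ 0.114).

```bash
python3 -m jog '[{"ax":0,"ay":0,"az":0,"tx":0,"ty":0,"tz":-1,"fingers":0},{"ax":0,"ay":0,"az":0,"tx":0,"ty":0,"tz":-1,"fingers":0},{"ax":0,"ay":0,"az":0,"tx":0,"ty":0,"tz":-1,"fingers":0},{"ax":0,"ay":0,"az":0,"tx":0,"ty":0,"tz":-1,"fingers":0},{"ax":0,"ay":0,"az":0,"tx":0,"ty":0,"tz":-1,"fingers":0},{"ax":0,"ay":0,"az":0,"tx":0,"ty":0,"tz":-1,"fingers":0},{"ax":0,"ay":0,"az":0,"tx":0,"ty":0,"tz":-1,"fingers":0},{"ax":0,"ay":0,"az":0,"tx":0,"ty":0,"tz":-0.3,"fingers":0},{"ax":0,"ay":0,"az":0,"tx":0,"ty":0,"tz":0,"fingers":0},{"ax":0,"ay":0,"az":0,"tx":0,"ty":0,"tz":0,"fingers":0}]' 30
```

```text
time: 24.35
tool_pos: [0.4057, 0.3264, 0.115]
ee_rot: [[0.26, 0.966, 0.001], [0.966, -0.26, 0.0], [0.0, 0.001, -1.0]]
wrist_force: [-0.0, 0.1, -1.6]
finger_gap: 0.229
```

```bash
python3 -m jog '[{"ax":0,"ay":0,"az":0,"tx":0,"ty":0,"tz":-0.1,"fingers":0},{"ax":0,"ay":0,"az":0,"tx":0,"ty":0,"tz":-0.1,"fingers":0},{"ax":0,"ay":0,"az":0,"tx":0,"ty":0,"tz":0,"fingers":0}]' 30
```

```text
time: 24.65
tool_pos: [0.4055, 0.3263, 0.1127]
ee_rot: [[0.26, 0.966, 0.0], [0.966, -0.26, 0.0], [0.0, 0.0, -1.0]]
wrist_force: [0.6, 0.2, -0.4]
finger_gap: 0.23
```

```bash
python3 -m jog '[{"ax":0,"ay":0,"az":0,"tx":0,"ty":0,"tz":-0.1,"fingers":0},{"ax":0,"ay":0,"az":0,"tx":0,"ty":0,"tz":-0.1,"fingers":0},{"ax":0,"ay":0,"az":0,"tx":0,"ty":0,"tz":-0.05,"fingers":0},{"ax":0,"ay":0,"az":0,"tx":0,"ty":0,"tz":0,"fingers":0}]' 30
```

```text
time: 25.05
tool_pos: [0.4053, 0.3262, 0.11]
ee_rot: [[0.26, 0.966, -0.0], [0.966, -0.26, -0.0], [-0.0, -0.0, -1.0]]
wrist_force: [0.0, 0.3, -1.5]
finger_gap: 0.232
```

```bash
python3 -m jog '[{"ax":0,"ay":0,"az":0,"tx":0,"ty":0,"tz":-0.05,"fingers":0},{"ax":0,"ay":0,"az":0,"tx":0,"ty":0,"tz":0,"fingers":0},{"ax":0,"ay":0,"az":0,"tx":0,"ty":0,"tz":0,"fingers":0}]' 30; python3 -m jog '[{"ax":0,"ay":0,"az":0,"tx":0,"ty":0,"tz":0,"fingers":0.35},{"ax":0,"ay":0,"az":0,"tx":0,"ty":0,"tz":0,"fingers":0.5},{"ax":0,"ay":0,"az":0,"tx":0,"ty":0,"tz":0,"fingers":1},{"ax":0,"ay":0,"az":0,"tx":0,"ty":0,"tz":0,"fingers":1},{"ax":0,"ay":0,"az":0,"tx":0,"ty":0,"tz":0,"fingers":1},{"ax":0,"ay":0,"az":0,"tx":0,"ty":0,"tz":0,"fingers":1},{"ax":0,"ay":0,"az":0,"tx":0,"ty":0,"tz":0,"fingers":1},{"ax":0,"ay":0,"az":0,"tx":0,"ty":0,"tz":0,"fingers":1}]'
```

```text
time: 25.35
tool_pos: [0.4054, 0.3262, 0.1096]
ee_rot: [[0.26, 0.966, -0.0], [0.966, -0.26, -0.0], [-0.0, -0.0, -1.0]]
wrist_force: [-0.1, 1.1, -0.9]
finger_gap: 0.231
time: 26.15
tool_pos: [0.4054, 0.3262, 0.1096]
ee_rot: [[0.26, 0.966, -0.0], [0.966, -0.26, -0.0], [-0.0, -0.0, -1.0]]
wrist_force: [0.3, -0.4, -0.0]
finger_gap: 0.906
```

Released. I'll raise straight up and check everything.

```bash
python3 -m jog '[{"ax":0,"ay":0,"az":0,"tx":0,"ty":0,"tz":1,"fingers":1},{"ax":0,"ay":0,"az":0,"tx":0,"ty":0,"tz":2,"fingers":1},{"ax":0,"ay":0,"az":0,"tx":0,"ty":0,"tz":3,"fingers":1},{"ax":0,"ay":0,"az":0,"tx":0,"ty":0,"tz":3,"fingers":1},{"ax":0,"ay":0,"az":0,"tx":0,"ty":0,"tz":3,"fingers":1},{"ax":0,"ay":0,"az":0,"tx":-3,"ty":3,"tz":1,"fingers":1},{"ax":0,"ay":0,"az":0,"tx":-3,"ty":3,"tz":0,"fingers":1},{"ax":0,"ay":0,"az":0,"tx":-3,"ty":3,"tz":0,"fingers":1},{"ax":0,"ay":0,"az":0,"tx":0,"ty":0,"tz":0,"fingers":1},{"ax":0,"ay":0,"az":0,"tx":0,"ty":0,"tz":0,"fingers":1}]'
python3 - <<'E'
from h import *
np.set_printoptions(precision=4,suppress=True)
ims=[]
for c in ["scene","side"]:
    p=ctrl.snapshot(c); ims.append(p["color"])
    for n in ["tray_front","pin_grip","block_hole","jar","mug","pot"]:
        for r in ctrl.tip_of(p,n)[:2]: print(c,n,round(r["score"],2),w(p,r["at"]))
a=cv2.resize(ims[0][130:390,150:480],(400,315),interpolation=2); b=cv2.resize(ims[1][100:360,110:440],(400,315),interpolation=2)
cv2.imwrite("pics/end.png",np.hstack([a,b])); print(ctrl.observe()["time"])
E
```

```text
time: 27.15
tool_pos: [0.3151, 0.4165, 0.2402]
ee_rot: [[0.258, 0.966, 0.001], [0.966, -0.258, 0.0], [0.0, 0.001, -1.0]]
wrist_force: [0.2, 0.9, -0.0]
finger_gap: 1.0
scene tray_front 0.56 [ 0.4782 -0.0897  0.0319]
scene pin_grip 0.88 [0.4069 0.3273 0.128 ]
scene pin_grip 0.7 [0.202  0.2728 0.011 ]
scene block_hole 0.86 [0.4013 0.3295 0.0922]
scene block_hole 0.67 [0.3949 0.192  0.0954]
scene jar 0.94 [ 0.4147 -0.2784  0.0023]
scene mug 0.95 [ 0.6352 -0.2974 -0.0002]
side tray_front 0.97 [ 0.4802 -0.0854  0.0318]
side tray_front 0.27 [0.4053 0.3286 0.129 ]
side pin_grip 0.63 [0.4056 0.3265 0.127 ]
side pin_grip 0.59 [0.2031 0.2714 0.0119]
side block_hole 0.71 [0.4063 0.3218 0.0916]
side block_hole 0.65 [0.3918 0.1861 0.089 ]
side jar 0.65 [0.6084 0.3074 0.0045]
side jar 0.61 [ 0.4159 -0.2784 -0.0012]
side mug 0.92 [ 0.6389 -0.3017 -0.0012]
side pot 0.98 [0.6078 0.3085 0.0012]
27.85
```

View pics/end.png

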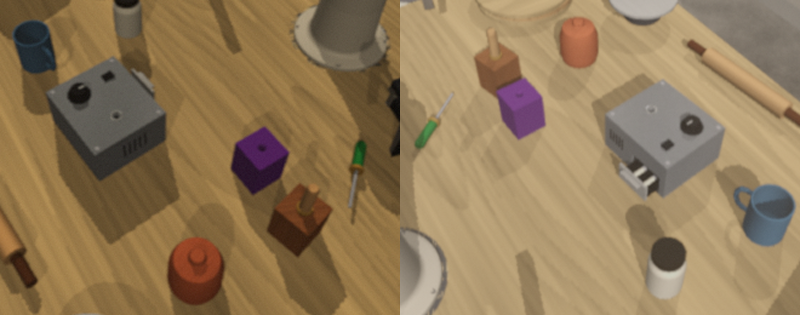

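The tray is out at (640,178), the pin stands in the brown block at (492,50), and the jar, mug and pot are where they were.

```bash
python3 -c "
from rig import ctrl; print(ctrl.hand_in())"
```

```text
the job is handed in; nothing more can be done
None
```

I took the wooden pin out of the brown block and pushed its rod down through the service hole, 1 mm at a time once I felt the latch. The tray sprang out, and I stood the pin back in its block, let go and handed the job in at about 28 s.

- **Latch:** the rod met the pad about 30 mm below the top. The highest push I read was about 8 N, against the 20 N limit; force is only read between moves, so short peaks would not show.
- **Tray:** the last pictures put its front at x ≈ 0.479 m, against about 0.514 m when shut, so it is fully out (35 mm).
- **Pin:** its grip point is at about (0.406, 0.327, 0.128), upright with the collar on the block. The gripper is clear of everything.
- **Jar, mug and pot:** they are within 4 mm of their first measured positions, which is within measurement error.
- **Disagreements:** in the last side view the network also gave low-scoring false hits (the pot reported as a jar, the pin as a tray front). It missed the pot in the scene view, though the pot is plainly in the picture. The green look-alike pin seems to have rolled on its own at the start, before the arm moved; I never touched it.

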